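# Spent tea light through the swing flap

## Robot

A 6-joint arm with a two-finger parallel gripper is mounted at the origin on a cart in front of the work surface, level with it; the furniture and walls round the work are solid. World frame = base frame: x ahead of the robot, y to its left, z up, the work surface at z = 0. Lengths are in m, angles in rad, forces in N, time in s.
With the tool pointing down it reaches from about 0.35 to 0.975 m from the base axis. Payload 4.9 kg.
Tool frame: the origin (TCP) lies at the very end of the fingers, on their centre line; the grasp point (between the pads) lies 19 mm behind it; z points along the fingers, x is the direction in which the jaws open and shut, and the axes are right-handed (so a half turn about z gives the same grasp; the last joint's range is limited). The gripper opens to 85 mm and grips with 20 to 120 N. Pads are 22 mm wide; open, the fingers measure 114 mm over their backs; the gripper's body (76 mm by 85 mm) begins 54 mm behind the grasp point. The pads swing forward as they close: fully open they stand 13 mm farther back than shut.
Start: joints at [-1.465, 0.053, 1.613, -0, 1.476, -0.119], TCP at [0.139, -0.609, 0.231] pointing down, gripper open.
Joint ranges: [-3.01, 3.01], [-1.01, 2.22], [0.06, 2.58], [-1.02, 4.17], [0.09, 2.62], [-3.14, 3.14]. Speed limits (rad/s): [2.57, 2.57, 3.14, 3.14, 3.14, 3.14].

## Interface

Orientations are given as a unit quaternion [w, x, y, z].
In Python, from plant import manip, imaging gives the robot as it stands.
- The arm moves only by the shell command python3 -m pendant 'ROWS'. ROWS is JSON, a list that holds one entry, the list of rows, each a list of 7 numbers: the turn, a rotation vector about the world's x, y, z in units of pi rad (1.0 is pi rad), then the shift along the world's x, y, z in units of 250 mm (1.0 is 250 mm), then the opening, from 0 (shut) to 1 (fully open). In form: [[[ax, ay, az, tx, ty, tz, claw], ...]]. A call has 1 to 20 rows; each row shifts and turns the commanded pose from where the row before left it; what a row does not reach is not made up. A row lasts 1/8 s, in which the tool goes at most 62.5 mm and 10.7 degrees, less where a joint would pass 70% of its speed; a pose out of reach is approached as far as the arm can. A call with a number of a shift or a turn outside -1 to 1 is refused whole. A call with a gripper value outside its range is refused whole. The fingers move at their own pace and stop on an object; the grip force is fixed at half the most. Time passes only in rows, so rows that do not move let the fingers close. It gives the time, the measured TCP pose, the force and the opening at its end, in the units of the state.
- manip.state(): the state, without advancing time (a new reading comes with each control period).
- imaging.grab_frame(name): name is "scene" or "top"; returns a dict with "frame" (480x640x3 uint8, blue, green, red), "mtx" (3x3 intrinsics, pixels), "k1" (the pictures are not rectified: a ray, as slopes to the right and down, at radius r is drawn at 1 + k1 r^2 times it, then the intrinsics apply), "world_to_cam" (4x4, takes a point from world to camera coordinates). Camera axes: x right, y down, z forward; pixel columns grow to the right and rows downward; lengths in m; the calibration is good to about 2 mm. A picture is of the moment at which its call begins. There is no depth.
- manip.job_done(): hands the job in, once; it reports no verdict.
The state is a dict: "time": time; "joint_pos": joint angles; "joint_vel": joint speeds; "joint_efforts": joint torques, N m; "tool_pos": TCP position; "tool_rot": TCP orientation; "contact_force": force on the tool from outside, world axes, zero at the start; "ft_torque": the same for the moment, N m; "gripper_width": opening from 0.0 (shut) to 1.0 (fully open).
Only numpy, scipy, OpenCV 4.12 (cv2) and the standard library are available. Lean on these libraries where they do the work, as an engineer would, in place of code of your own. Each camera call takes 0.05 s, during which the arm holds its last target. There are 200 camera calls.

## Task

A spent tea light has been left on the sill of the white collecting box. Push the self-closing steel flap open with one finger and, while it is held open, push the tea light off the sill and into the box with the other; then take the hand away and let the flap fall shut. Nothing is to be gripped, squeezed or lifted, and the match box beside the tea light and everything around the box stay where they are.

Things in the scene. Friction and masses are not known exactly. Their poses are not given: they have to be found in the camera images.
- collecting_box: White worktop box for spent tea lights, fixed, 235 long (x) x 176 wide (y) x 171 high. Origin: at worktop height below the middle of the lip. x: level, from sill to flap, the way to push; y: left along the lip; z up. Box spans x = -85 to 150. Hollow, also under the sill: floor at z = 9. Mouth x = 0 to 95, covered by the flap; behind it a flat cover, top at z = 170.
- lip (a point): Middle of the lip: the inner edge of the flat steel sill, on its top (z = 125 of the box), axes as the box. The sill reaches from here 85 towards the robot and 84 to each side, open at the front, with 6 high side walls. Past the lip these rise as sloping cheeks beside the flap (inner faces at y = -84 and 84) to 46 above the sill at the hinge.
- flap (a joint): Flap angle, rad: 0 closed, grows as it swings in and down, stop at 1.1. A fingertip just above the sill, moved level along the box's +x, opens it: about 0.25 rad with the finger's front 52 past the lip, 0.65 at 80; the hinge blocks it at about 88. Pressing it down opens it too. A spring shuts it within a second: 0.6 N at the lower edge when closed, about 4 N on a finger at 80.
- flap_hinge (a point): Middle of the flap's hinge axis, which runs along the box's y, 95 past the lip and 40 above the sill. The steel flap is flat, 158 wide (y = -79 to 79), 3 thick, 102 from hinge to lower edge. Closed, it slopes from the lip up and back to the hinge at 23 degrees.
- flap_edge (a point): Middle of the flap's lower, rolled edge (5 mm thick): just past the lip when closed, about 55 below the sill at 0.8 rad.
- tea_light: Spent tea light in its round metal cup, 38 across, 15 high, 11 to 20 g, standing on the sill 30 to 60 before the lip, in the left or the right half. Origin: centre of its underside. It slides freely; once its centre is past the lip it tips, but may hang on the pushing finger until that has reached the lip itself. The mouth must be open over some 45 mm by then.
- match_box: Red and brown match box, 36 wide x 53 long x 15 high, 20 g, lying on the other half of the sill, long side roughly along the box's x (its own y). Origin: 1 mm above the sill, at its middle. To be left alone.
- espresso_cup: Small white cup with handle, 62x88x50, on the worktop left of the box; origin at the centre of its underside. Bystander.
- teaspoon: Teaspoon, 132 long, lying on the worktop close to the right side of the box; origin at its middle. Bystander.
- salt_shaker: Salt shaker, 44 across, 90 high, on the worktop right of the box; origin at the centre of its underside. Bystander.
- corn_tin: Squat food tin, 75 across, 58 high, on the worktop at the far right; origin at the centre of its underside. Bystander.
- spice_jar: Spice jar with dark cap, 44 across, 96 high, on the worktop at the far right; origin at the centre of its underside. Bystander.
- coffee_mug: White cup with handle, 60x84x49, on the worktop at the left; origin at the centre of its underside. Bystander.

How it is judged:
On the way, in this order (a step that is already met when the one before it is completed fails the run):
1. a finger pushes the flap open while the tea light is still on the sill (value of joint flap above 0.08 rad and contact force between the fingers and flap above 0.05 N and x of tea_light in the frame of collecting_box below -0.003 m and z of tea_light in the frame of collecting_box above 0.12 m), for 0.05 s.
2. the tea light has dropped through the mouth into the box, the flap still held open by the finger (x of tea_light in the frame of collecting_box between -0.081 and 0.146 m and y of tea_light in the frame of collecting_box between -0.084 and 0.084 m and z of tea_light in the frame of collecting_box between 0 and 0.06 m and value of joint flap above 0.08 rad and contact force between the fingers and flap above 0.05 N), for 0.05 s.
At the end, for the whole second after the job is handed in: The tea light lies at rest inside the box, below the flap; the flap is shut again (within 0.06 rad); the match box is within 12 mm and the bystanders within 20 mm of where they were (x of tea_light in the frame of collecting_box between -0.081 and 0.146 m and y of tea_light in the frame of collecting_box between -0.084 and 0.084 m and z of tea_light in the frame of collecting_box between 0 and 0.06 m and value of joint flap below 0.06 rad and linear speed of tea_light below 0.02 m/s and distance of match_box from where it was at the start of the episode below 0.012 m and distance of each of espresso_cup, teaspoon, salt_shaker, corn_tin, spice_jar, coffee_mug from where it was at the start of the episode below 0.02 m); the robot touches nothing.
It fails at once if the tea light is lifted (more than 12 mm above the sill) (z of tea_light in the frame of collecting_box above 0.137 m).
It fails at once if the tea light is gripped, squeezed or pressed hard (over 10 N between it and the fingers) (contact force between the fingers and tea_light above 10 N).
It fails at once if the tea light reaches the lip while the flap is not held open (x of tea_light in the frame of collecting_box above -0.01 m and z of tea_light in the frame of collecting_box above 0.12 m and value of joint flap below 0.05 rad).
It fails at once if the match box is pushed away or lifted (distance of match_box from where it was at the start of the episode above 0.012 m).
It fails at once if something standing around the box is moved (over 20 mm) (distance of any of espresso_cup, teaspoon, salt_shaker, corn_tin, spice_jar, coffee_mug from where it was at the start of the episode above 0.02 m).
It also fails if it takes over 35 s, if anything falls off the work surface, if the arm or the gripper's body presses on something with over 40 N, if the wrist force passes 120 N, or if a joint passes its speed limit or range.

## Working session

There is one attempt and no reset: what is moved stays moved. The work goes in short steps, Python scripts to look and compute and a shell command to move; the robot and the scene stay as the last step left them, time stands still between calls to the robot, and variables do not carry over. Pictures are saved under pics/ and viewed, about 8 in all and at most 12, crops included, and the job is handed in when it is done.

```bash
ls; mkdir -p pics; python3 - <<'E'
from plant import manip, imaging
import cv2, numpy as np
print(manip.state())
for n in("scene","top"):
    f=imaging.grab_frame(n); cv2.imwrite(f"pics/{n}0.png",f["frame"]); np.savez(f"pics/{n}0.npz",**f)
    print(n,f["mtx"],f["k1"],f["world_to_cam"])
E
```

```text
pics
{'time': 0.0, 'joint_pos': array([-1.46499425e+00,  5.33441529e-02,  1.61430499e+00,  7.42621836e-06,
        1.47597807e+00, -1.18969732e-01]), 'joint_vel': array([ 0.00054751,  0.00195117,  0.00034651,  0.0007742 ,  0.00117617,
       -0.00081537]), 'joint_efforts': array([ 3.22395772e-04, -3.93684447e+01, -3.70174026e+01, -8.20743981e-05,
        7.09510467e-03, -6.96211046e-06]), 'tool_pos': array([ 0.13925724, -0.60865107,  0.23006432]), 'tool_rot': array([-7.26641221e-04,  7.81946917e-01, -6.23344194e-01, -7.11942553e-04]), 'contact_force': array([-1.1611196 ,  0.0997747 , -0.07422627]), 'ft_torque': array([ 0.01018889, -0.03605947, -0.04226415]), 'gripper_width': 1.007398300536649}
scene [[437.1411133    0.         320.21931455]
 [  0.         437.1411133  248.63834874]
 [  0.           0.           1.        ]] -0.09359020082140315 [[-0.66390199 -0.74757783 -0.01901387  0.34733044]
 [-0.36247926  0.34393831 -0.86620738  0.3222385 ]
 [ 0.65409704 -0.56818468 -0.49932278  1.11749181]
 [ 0.          0.          0.          1.        ]]
top [[526.86824813   0.         316.36055734]
 [  0.         526.86824813 237.68759784]
 [  0.           0.           1.        ]] 0.014539407344369365 [[-0.02300179 -0.9996701  -0.01142841  0.00279055]
 [-0.99301812  0.02416868 -0.11545944  0.59117595]
 [ 0.11569756  0.00869284 -0.99324645  1.48339259]
 [ 0.          0.          0.          1.        ]]
```

View pics/top0.png

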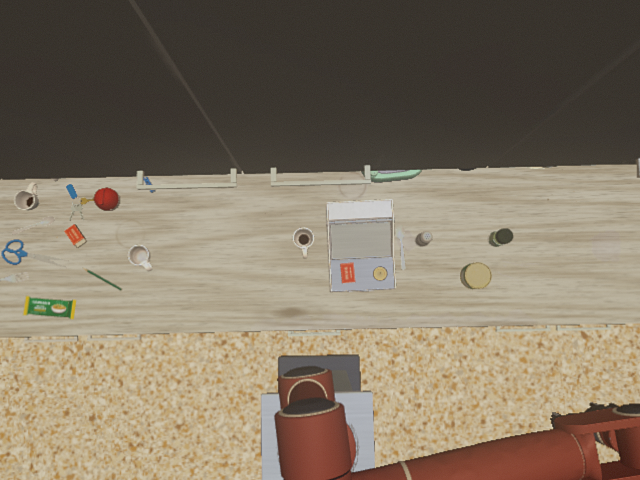

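View pics/scene0.png

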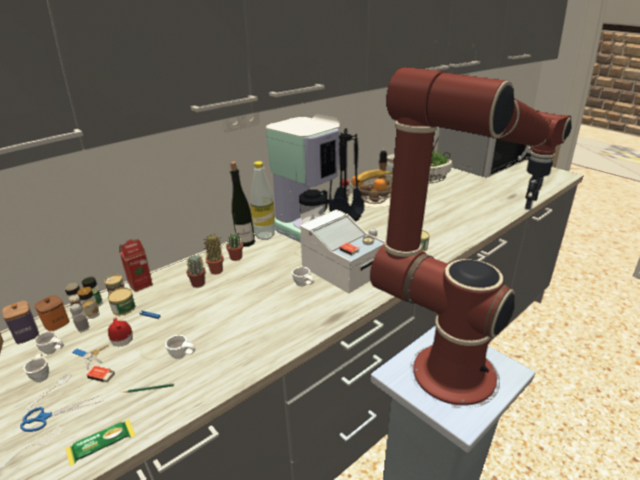

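The top view shows the box at px x 327–396, y 200–292, with the tea light at about (380,273) on the right half and the match box at about (347,272) on the left half. The spoon is at about (403,248) and the salt shaker at (425,238). Next I'll zoom in and measure.

```bash
cat > h.py <<'E'
import numpy as np, cv2
def und(f,px):
    k=np.array([float(f["k1"]),0,0,0]);return cv2.undistortPoints(np.array(px,float).reshape(-1,1,2),f["mtx"],k).reshape(-1,2)
def ray(f,px,z):
    T=f["world_to_cam"];R=T[:3,:3];c=-R.T@T[:3,3]
    d=np.c_[und(f,px),np.ones(len(px))]@R
    return c+d*((z-c[2])/d[:,2])[:,None]
def proj(f,P):
    T=f["world_to_cam"];return cv2.projectPoints(np.array(P,float),cv2.Rodrigues(T[:3,:3])[0],T[:3,3],f["mtx"],np.array([float(f["k1"]),0,0,0]))[0].reshape(-1,2)
E
python3 - <<'E'
import numpy as np,cv2
from h import *
f=np.load("pics/top0.npz");im=f["frame"]
x0,y0,w,h=315,190,100,112
c=cv2.resize(im[y0:y0+h,x0:x0+w],None,fx=5,fy=5,interpolation=cv2.INTER_CUBIC);cv2.imwrite("pics/crop0.png",c)
hsv=cv2.cvtColor(im,cv2.COLOR_BGR2HSV)
def blob(m,name,z):
    m2=np.zeros_like(m);m2[y0+55:y0+h,x0:x0+w]=m[y0+55:y0+h,x0:x0+w]
    cs=cv2.findContours(m2,0,1)[0];k=max(cs,key=cv2.contourArea)
    r=cv2.minAreaRect(k);M=cv2.moments(k);p=[(M["m10"]/M["m00"],M["m01"]/M["m00"])]
    print(name,r,p,ray(f,p,z),ray(f,cv2.boxPoints(r),z)[:,:2].round(3).tolist())
blob(cv2.inRange(hsv,(12,50,60),(35,255,255)),"tea",.14)
blob(cv2.inRange(hsv,(0,120,60),(11,255,255))|cv2.inRange(hsv,(172,120,60),(180,255,255)),"match",.141)
E
```

```text
tea ((388.0, 297.0), (8.0, 52.0), 90.0) [(397.769991015274, 298.1194968553459)] [[ 0.41313435 -0.22307777  0.14      ]] [[0.429, -0.129], [0.426, -0.266], [0.405, -0.265], [0.408, -0.129]]
match ((347.1885070800781, 272.5737609863281), (18.55982780456543, 12.584467887878418), 84.80557250976562) [(347.2027575020275, 272.6244931062449)] [[ 0.48332898 -0.09182373  0.141     ]] [[0.507, -0.074], [0.509, -0.107], [0.46, -0.11], [0.458, -0.077]]
```

View pics/crop0.png

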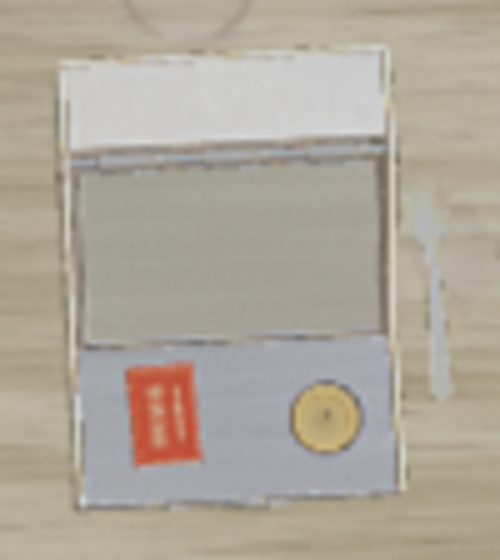

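The crop shows the tea light's centre at (326,417) with a radius of 36. The lip line runs from (85,346) to (388,333), the sill's front edge from (82,505) to (402,490), and the match box from (128,362) to (200,466).

```bash
python3 - <<'E'
import numpy as np,cv2
from h import *
f=np.load("pics/top0.npz")
c=lambda P:[((u+.5)/5-.5+315,(v+.5)/5-.5+190) for u,v in P]
lip=ray(f,c([(85,347),(388,333)]),.125)
fr=ray(f,c([(82,506),(402,491)]),.125)
bk=ray(f,c([(60,62),(388,46)]),.170)
for n,p in(("lip",lip),("fr",fr),("bk",bk)):
    d=p[0]-p[1];print(n,p[:,:2].round(4).tolist(),"len",np.hypot(*d[:2]),"yaw",np.degrees(np.arctan2(-d[0],d[1])))
# side midlines & axis
mid_f=fr.mean(0)[:2];mid_b=bk.mean(0)[:2];a=mid_b-mid_f
print("axis",a,np.linalg.norm(a),np.degrees(np.arctan2(a[1],a[0])))
ux=a/np.linalg.norm(a);uy=np.array([-ux[1],ux[0]])
o1=mid_f+ux*.085;o2=mid_b-ux*.15;o3=lip.mean(0)[:2];print("origins",o1,o2,o3)
o=(o1+o2)/2;o=o+ux*((o3-o)@ux)*.34
tea=ray(f,c([(326,417)]),.140)[0][:2];mb=ray(f,c([(164,414)]),.141)[0][:2]
for n,p in(("tea",tea),("mb",mb)):print(n,p,"box",(p-o)@ux,(p-o)@uy)
print("o",o)
# check with scene view
g=np.load("pics/scene0.npz");im=g["frame"].copy()
B=lambda x,y,z:np.r_[o+ux*x+uy*y,z]
P=[B(-.085,.088,.125),B(-.085,-.088,.125),B(.15,-.088,.17),B(.15,.088,.17),B(0,.084,.125),B(0,-.084,.125),np.r_[tea,.14],np.r_[mb,.141]]
t=[]
for n,k in(("scene",g),("top",f)):
    im=k["frame"].copy();q=proj(k,P);x0,y0=(270,190) if n=="scene" else (310,190)
    im=cv2.resize(im[y0:y0+105,x0:x0+130],None,fx=3,fy=3,interpolation=2)
    for u,v in q:cv2.circle(im,(int((u-x0+.5)*3),int((v-y0+.5)*3)),2,(0,255,0),-1)
    t.append(im)
cv2.imwrite("pics/chk.png",np.hstack(t))
E
```

```text
lip [[0.5217, -0.0517], [0.5254, -0.2149]] len 0.1632026858313611 yaw 1.2895743559365358
fr [[0.4366, -0.0478], [0.4406, -0.219]] len 0.1711514403938858 yaw 1.3569168121467015
bk [[0.6695, -0.0416], [0.6737, -0.2148]] len 0.17325453658188347 yaw 1.385062676009115
axis [0.23295375 0.00519008] 0.2330115555286742 1.2763080763863721
origins [ 0.52359155 -0.13150767] [ 0.5216036  -0.13155196] [ 0.52356894 -0.13328337]
tea [ 0.48036041 -0.17824605] box -0.04358414552174529 -0.04576385786946161
mb [ 0.48391164 -0.0923645 ] box -0.038120875015922324 0.04001728005842259
o [ 0.5229144  -0.13152275]
```

View pics/chk.png

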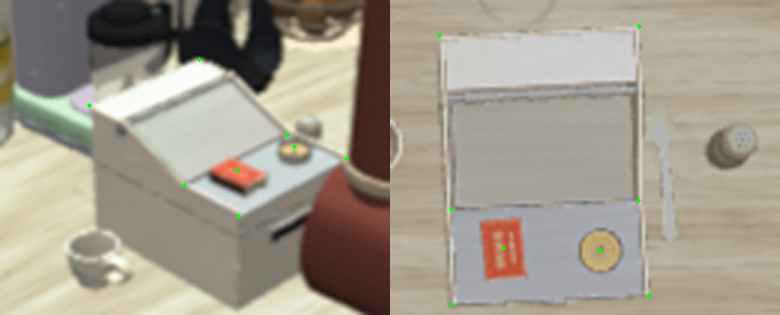

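Tea light at box (−44,−46) mm, match box at (−38,+40). Both views agree with the model. I'll line the jaws up with the box's x axis and straddle the tea light without gripping it: the front finger opens the flap and the rear finger pushes. With the claw at 0.75 the front finger leads by about 78 mm. First I move to a point above the tea light.

```bash
python3 -m pendant '[[[0,0,0.04,0.124,0.157,0,0.75],[0,0,0.04,0.124,0.157,0,0.75],[0,0,0.04,0.124,0.157,0,0.75],[0,0,0.04,0.124,0.157,0,0.75],[0,0,0.04,0.124,0.157,0,0.75],[0,0,0.04,0.124,0.157,0,0.75],[0,0,0.04,0.124,0.157,0,0.75],[0,0,0.04,0.124,0.157,0,0.75],[0,0,0.04,0.124,0.157,0,0.75],[0,0,0.04,0.124,0.157,0,0.75],[0,0,0.036,0.124,0.157,0,0.75],[0,0,0,0,0,0,0.75],[0,0,0,0,0,0,0.75]]]'
python3 - <<'E'
from plant import manip,imaging
import numpy as np,cv2
from scipy.spatial.transform import Rotation as R
s=manip.state();q=s["tool_rot"];m=R.from_quat([q[1],q[2],q[3],q[0]]).as_matrix()
print(s["tool_pos"],"jaw yaw",np.degrees(np.arctan2(m[1,0],m[0,0])),"z",m[:,2],s["gripper_width"],s["contact_force"])
t=[]
for n,(x,y) in(("scene",(270,130)),("top",(300,180))):
    f=imaging.grab_frame(n);np.savez(f"pics/{n}1.npz",**f)
    t.append(cv2.resize(f["frame"][y:y+150,x:x+130],None,fx=3,fy=3,interpolation=2))
cv2.imwrite("pics/above.png",np.hstack(t))
E
```

```text
time: 1.72
tool_pos: [0.48, -0.1775, 0.2308]
tool_rot: [-0.0, 1.0, 0.012, -0.001]
contact_force: [0.5, 0.4, 0.3]
gripper_width: 0.751
[ 0.47998417 -0.17748877  0.2308206 ] jaw yaw 1.3584259287396874 z [-1.05272559e-03  4.45907975e-06 -9.99999446e-01] 0.7511160200381899 [0.45054231 0.37076307 0.33535443]
```

View pics/above.png

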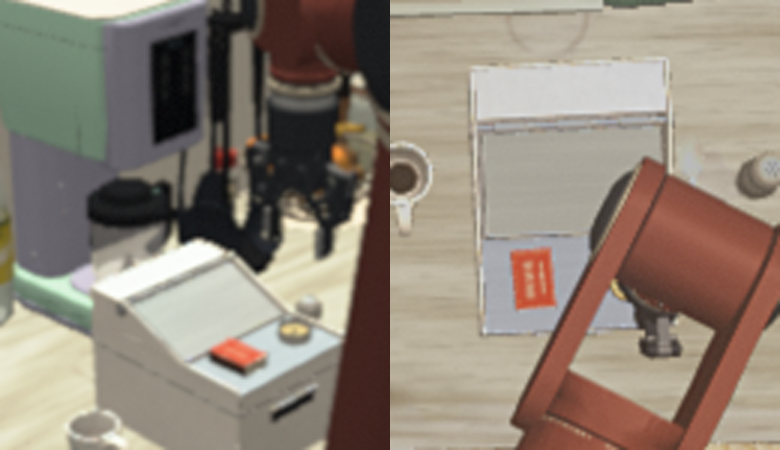

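The hand is above the tea light, with the tips in the scene crop at about (258,268) for the front finger and (322,256) for the rear. I'll check the tip height against the projection.

```bash
python3 - <<'E'
import numpy as np
from h import *
f=np.load("pics/scene1.npz");T=np.array([.480,-.1775])
for dz in(0,.0064,.013):
    q=proj(f,[[T[0]+s,T[1]+s*.023,.2308+dz] for s in(.0391,-.0391)]);print(dz,((q-[270,130]+.5)*3).round(1).tolist())
E
```

```text
0 [[270.5, 242.5], [324.8, 264.5]]
0.0064 [[270.6, 237.2], [325.0, 259.0]]
0.013 [[270.8, 231.7], [325.3, 253.4]]
```

The rear tip fits roughly 6–10 mm of setback from the TCP. I'll descend, straddling the tea light.

```bash
python3 -m pendant '[[[0,0,0,0,0,-0.08,0.75],[0,0,0,0,0,-0.08,0.75],[0,0,0,0,0,-0.08,0.75],[0,0,0,0,0,-0.08,0.75],[0,0,0,0,0,-0.08,0.75],[0,0,0,0,0,-0.02,0.75],[0,0,0,0,0,0,0.75],[0,0,0,0,0,0,0.75]]]'
python3 - <<'E'
from plant import manip,imaging
import numpy as np,cv2
print(manip.state()["contact_force"])
t=[]
for n,(x,y,w) in(("scene",(310,200,80)),("top",(330,220,80))):
    f=imaging.grab_frame(n);np.savez(f"pics/{n}2.npz",**f)
    t.append(cv2.resize(f["frame"][y:y+100,x:x+w],None,fx=5,fy=5,interpolation=2))
cv2.imwrite("pics/down.png",np.hstack(t))
E
```

```text
time: 2.82
tool_pos: [0.481, -0.1779, 0.1274]
tool_rot: [0.0, 1.0, 0.012, 0.001]
contact_force: [0.2, 0.2, 1.2]
gripper_width: 0.748
[0.19415104 0.15562188 1.16445415]
```

View pics/down.png

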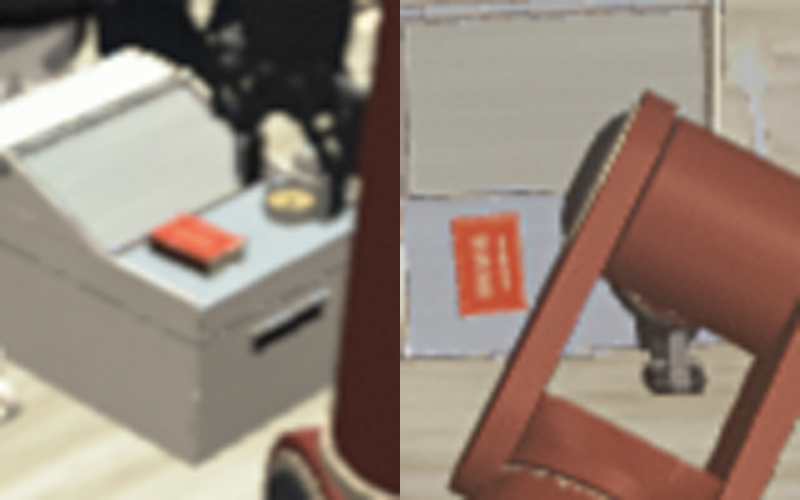

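The fingers straddle the tea light: the front one is at (245,180) in the crop, the rear one at (335,190), and the cup between them at (290,200). I'll lower 3 mm, then push along the box's +x to roughly 80 mm past the lip.

```bash
python3 -m pendant '[[[0,0,0,0,0,-0.012,0.75],[0,0,0,0,0,0,0.75],[0,0,0,0.03,0.0007,0,0.75],[0,0,0,0.03,0.0007,0,0.75],[0,0,0,0.03,0.0007,0,0.75],[0,0,0,0.03,0.0007,0,0.75],[0,0,0,0.03,0.0007,0,0.75]]]'
python3 -m pendant '[[[0,0,0,0.03,0.0007,0,0.75],[0,0,0,0.03,0.0007,0,0.75],[0,0,0,0.03,0.0007,0,0.75],[0,0,0,0.03,0.0007,0,0.75],[0,0,0,0.03,0.0007,0,0.75],[0,0,0,0,0,0,0.75],[0,0,0,0,0,0,0.75]]]'
python3 - <<'E'
from plant import manip,imaging
import numpy as np,cv2
print(manip.state()["contact_force"])
t=[]
for n,(x,y,w) in(("scene",(310,200,80)),("top",(330,220,80))):
    f=imaging.grab_frame(n);np.savez(f"pics/{n}3.npz",**f)
    t.append(cv2.resize(f["frame"][y:y+100,x:x+w],None,fx=5,fy=5,interpolation=2))
cv2.imwrite("pics/push.png",np.hstack(t))
E
```

```text
time: 3.8
tool_pos: [0.5182, -0.1766, 0.1232]
tool_rot: [-0.0, 1.0, 0.012, -0.0]
contact_force: [-1.1, -0.2, 0.4]
gripper_width: 0.754
time: 4.68
tool_pos: [0.5551, -0.1756, 0.1231]
tool_rot: [-0.0, 1.0, 0.012, -0.0]
contact_force: [-4.2, -0.1, 0.1]
gripper_width: 0.747
[-4.22929751 -0.07582524  0.12706464]
```

View pics/push.png

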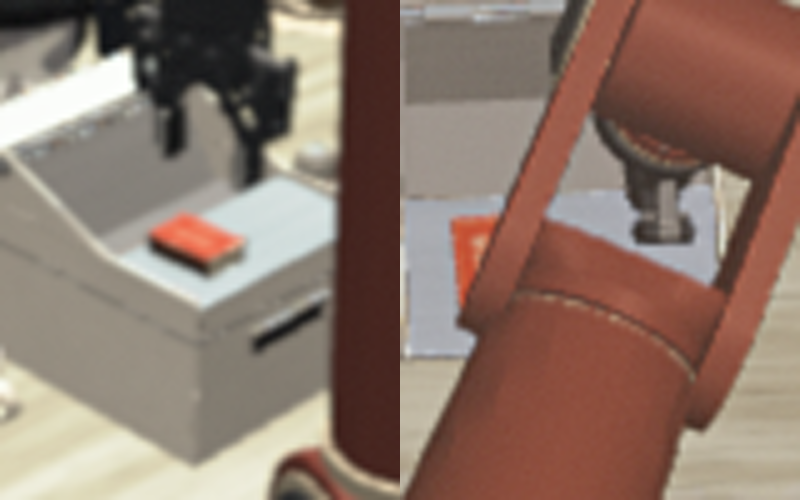

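The flap is open (about 4.2 N) and the tea light is no longer on the sill. I'll push another 5 mm and hold, so it can't be hanging on the finger.

```bash
python3 -m pendant '[[[0,0,0,0.012,0,0,0.75],[0,0,0,0.008,0,0,0.75],[0,0,0,0,0,0,0.75],[0,0,0,0,0,0,0.75],[0,0,0,0,0,0,0.75],[0,0,0,0,0,0,0.75]]]'
python3 - <<'E'
from plant import imaging
import cv2,numpy as np
f=imaging.grab_frame("scene")["frame"][190:265,310:390];g=imaging.grab_frame("top")["frame"][200:275,330:410]
c=lambda a:cv2.convertScaleAbs(cv2.resize(a,None,fx=5,fy=5,interpolation=2),alpha=1.5,beta=20)
cv2.imwrite("pics/push2.png",np.hstack([c(f),c(g)]))
E
```

```text
time: 5.52
tool_pos: [0.5593, -0.1756, 0.1226]
tool_rot: [-0.0, 1.0, 0.012, -0.001]
contact_force: [-4.8, -1.1, -1.2]
gripper_width: 0.751
```

View pics/push2.png

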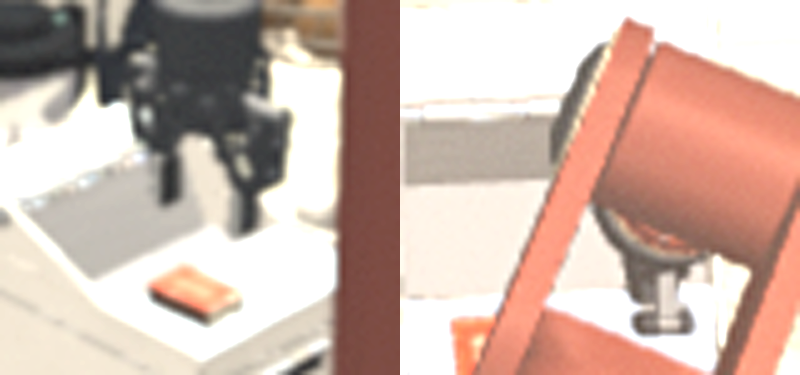

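No tea light shows between the fingers or on the sill. I'll give one last 2 mm push with a short hold, then retreat back along −x and up.

```bash
python3 -m pendant '[[[0,0,0,0.008,0,0,0.75],[0,0,0,0,0,0,0.75],[0,0,0,0,0,0,0.75],[0,0,0,0,0,0,0.75],[0,0,0,-0.04,-0.001,0,0.75],[0,0,0,-0.06,-0.0013,0,0.75],[0,0,0,-0.06,-0.0013,0,0.75],[0,0,0,-0.06,-0.0013,0,0.75],[0,0,0,-0.06,-0.0013,0,0.75],[0,0,0,-0.06,-0.0013,0.02,0.75],[0,0,0,-0.02,0,0.08,0.75],[0,0,0,0,0,0.12,0.75],[0,0,0,0,0,0.16,0.75],[0,0,0,0,0,0.16,0.75]]]'
python3 -m pendant '[[[0,0,0,-0.12,-0.16,0,0.75],[0,0,0,-0.12,-0.16,0,0.75],[0,0,0,-0.12,-0.16,0,0.75],[0,0,0,-0.12,-0.16,0,0.75],[0,0,0,-0.12,-0.16,0,0.75],[0,0,0,-0.12,-0.16,0,0.75],[0,0,0,-0.12,-0.16,0,0.75],[0,0,0,0,0,0,0.75],[0,0,0,0,0,0,0.75]]]'
python3 - <<'E'
from plant import manip,imaging
from h import *
print(manip.state()["contact_force"])
t=[]
for n,(x,y,w) in(("scene",(280,190,130)),("top",(290,190,130))):
    f=imaging.grab_frame(n);F=f["frame"];np.savez(f"pics/{n}4.npz",**f)
    t.append(cv2.resize(F[y:y+115,x:x+w],None,fx=3,fy=3,interpolation=2))
    d=cv2.absdiff(F,np.load(f"pics/{n}0.npz")["frame"]).max(2)
    t.append(cv2.cvtColor(cv2.resize(d[y:y+115,x:x+w],None,fx=3,fy=3),cv2.COLOR_GRAY2BGR))
cv2.imwrite("pics/end.png",np.vstack([np.hstack(t[::2]),np.hstack(t[1::2])])[:600])
E
```

```text
time: 7.38
tool_pos: [0.4713, -0.1774, 0.2587]
tool_rot: [-0.0, 1.0, 0.012, -0.0]
contact_force: [0.3, -1.6, 0.2]
gripper_width: 0.748
time: 8.5
tool_pos: [0.2621, -0.457, 0.2578]
tool_rot: [-0.001, 1.0, 0.012, 0.0]
contact_force: [-0.1, 0.3, -0.3]
gripper_width: 0.748
[-0.0899269   0.31539926 -0.26779059]
```

View pics/end.png

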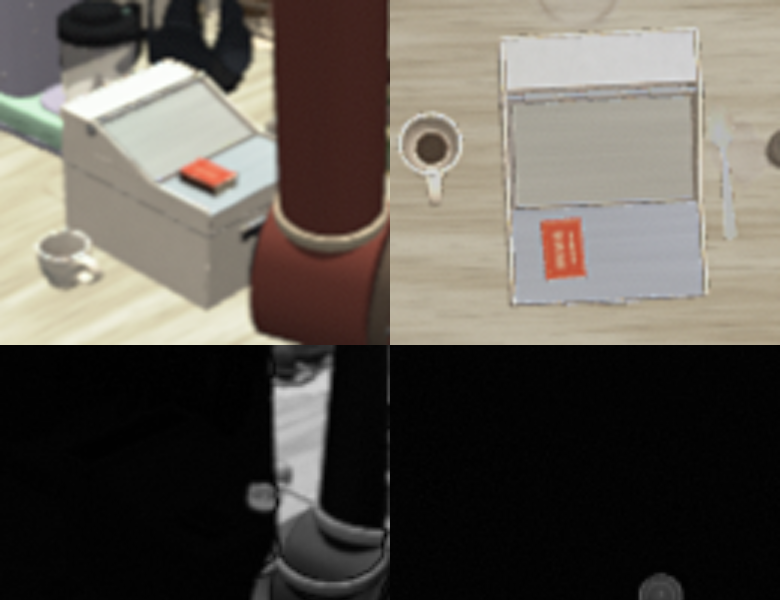

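The end pictures show the flap shut and looking the same as at the start. The only change on the box is the missing tea light, at (660,590) in the difference image. The match box and the spoon haven't moved. I'm handing the job in.

```bash
python3 -c "
from plant import manip
print(manip.job_done())"
```

```text
the job is handed in; nothing more can be done
None
```

I pushed the tea light off the sill into the box and handed the job in after about 8.6 s. The hand straddled it along the box's x axis without gripping: the front finger held the flap open at about 4–5 N, roughly 85 mm past the lip, while the rear finger pushed.

- **Box:** in the final top view the flap is shut, as it was at the start, and the only change is that the tea light is gone from the sill.
- **Surroundings:** the match box, the spoon and the cup beside the box show no movement in that view. It did not take in the tin, the spice jar, the far mug or most of the salt shaker, but the arm never came near them at working height.
- **Robot:** the hand is clear of everything and the force reads about zero.
- **Not confirmed:** I could not see inside the closed box. That the tea light lies on the floor, and fell while the flap was still held open, is inferred: it was gone from the sill and from between the fingers before I withdrew the hand.

No check failed or disagreed.

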